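# Press a stone into a pendant and hold it while the adhesive grips

## Robot

A 6-joint arm with a two-finger parallel gripper is mounted at the origin on the work surface. World frame = base frame: x ahead of the robot, y to its left, z up, the work surface at z = 0. Lengths are in m, angles in degrees, forces in N, time in s.
With the tool pointing down it reaches from about 0.35 to 0.975 m from the base axis. Payload 7.1 kg.
Tool frame: the origin (TCP) lies midway between the tips of the shut fingers; the grasp point (between the pads) lies 19 mm behind it; z points along the fingers, y is the line along which they close (so a half turn about z gives the same grasp; the last joint's range is limited). The gripper opens to 88 mm and grips with 3 to 60 N. Pads are 20 mm wide; open, the fingers measure 115 mm over their backs; the gripper's body (75 mm by 178 mm) begins 61 mm behind the grasp point.
Start: joints at [-77.12, 24.242, 93.386, -0, 62.372, -1.089], TCP at [0.151, -0.606, 0.223] pointing down, gripper open.
Joint ranges: [-172.04, 172.04], [-51.8, 120.97], [4.93, 147.93], [-75.15, 255.16], [6.16, 154.13], [-145.62, 145.62]. Speed limits (degrees/s): [136.94, 136.94, 172.46, 180, 180, 180].

## Interface

Orientations are given as a 3x3 rotation matrix whose columns are the frame's x, y, z axes.
In Python, from rig import r gives the robot as it stands. The module is installed in compiled form; this text tells all that it offers.
- The arm moves only by the tool drive_tool, never from a script. Its argument "commands" is a list that holds one entry, the list of rows, each a list of 7 numbers: the turn, a rotation vector about the tool's x, y, z scaled (see below), then the shift along the tool's x, y, z scaled (see below), then the finger opening in mm, from 0 to 87.8. In form: [[[ax, ay, az, tx, ty, tz, claw], ...]]. A call has 1 to 20 rows; each row is the pose to reach, as a shift and turn from the pose commanded when the call began, along the tool's axes at that moment; what a row does not reach only later rows make up. The controller multiplies each number of a shift by 0.12 m and each number of a turn by pi/4 rad. A row lasts 1/12 s, in which the tool goes at most 41.7 mm and 7.16 degrees, less where a joint would pass 70% of its speed; a pose out of reach is approached as far as the arm can. A call with a number of a shift or a turn outside -1 to 1 is refused whole. A call with a gripper value outside its range is refused whole. The fingers move at their own pace and stop on an object; the grip force is fixed at half the most. Time passes only in rows, so rows that repeat a pose let the fingers close. It gives the time, the measured TCP pose, the force, the opening and the grip force at its end, in the units of the state.
- r.sense(): the state, without advancing time (a new reading comes with each control period).
- r.camera(name): name is "side" or "top"; returns (picture, depth): 400x640x3 uint8, red, green, blue; 400x640 float32, m along the optical axis (not along the pixel's ray), 0 where there is no reading.
- r.camera_params(name): a dict with "fx", "fy", "cx", "cy" (pixels), "T" (4x4, takes a point from camera to world coordinates). Camera axes: x right, y down, z forward; pixel columns grow to the right and rows downward; lengths in m; the calibration is good to about 2 mm. A picture is of the moment at which its call begins. camera_params takes no time and is no camera call.
- r.job_done(): hands the job in; it is judged then, once.
Trained networks look in the newest picture that a camera, given by its name, has taken for a name from the list of things; names that differ only in an ending like _2 or _b are one class to them, and where a whole thing is asked for, a point or a joint stands for the part that bears it (a point fixed in the world has none). Each returns a list of dicts, best first, with "p" (0 to 1); they miss things now and then, are a little off and sometimes report something else, mostly with a low value. They report only what shows in the picture. A call takes as long as a camera call.
- r.look_for(label, camera): "xy" ([column, row] in pixels, amid what is visible of it).
The state is a dict: "time": time; "qpos": joint angles; "dq": joint speeds; "joint_efforts": joint torques, N m; "position": TCP position; "ee_rot": TCP orientation; "contact_force": force on the tool from outside, world axes, zero at the start; "moment": the same for the moment, N m; "grip_width": opening from 0.0 (shut) to 1.0 (fully open); "finger_force": force on a finger pad.
Only numpy, scipy, OpenCV 4.12 (cv2) and the standard library are available. Lean on these libraries where they do the work, as an engineer would, in place of code of your own. Each camera call takes 0.05 s, during which the arm holds its last target. There are 200 camera calls.

## Task

The pendant in the little bench press has just had its blue stone set in fresh adhesive. Swing the black clamp lever on the carriage open, slide the carriage until its red line meets the red line on the base so that the stone is under the press foot, and swing the clamp lever back home to lock it. Then pull the red-knobbed press lever down until the stone has pushed the sprung foot about 5 mm up into its sleeve (sleeve edge in the green band, never right up to the 10 mm stop) and finish while still holding it there, do not let go; leave the other tools on the bench where they lie.

Things in the scene. Friction and masses are not known exactly. Their poses are not given: they have to be found in the camera images.
- press: Grey lever press, fixed to the bench. Base 205 x 420 x 20 mm; its frame's origin is on the bench top straight under the ram (press) axis, its x points away from the operator, to the column, which stands 95 mm behind the ram; its y points to the operator's left, along the slide rail; z up. The base spans x -70 to +135 mm and y -150 to +270 mm in this frame. Head: grey block x -35 to +135 mm, y +-33 mm, z 145 to 230 mm; column top at z 270 mm.
- carriage (a joint): Sliding aluminium work carriage (100 mm in x, 175 mm in y, top face 51 mm above the bench). 0 = stone under the foot and red lines meeting; it grows as the carriage goes to the press's +y (operator's left); range -0.03 to +0.13 m. With the clamp open it slides with about 2 N; with the clamp home friction holds it fast.
- carriage_line (a point): Red line on the carriage's front top edge (towards the operator), level with the stone. It meets the zero line when both have the same y in the press frame.
- zero_line (a point): Red zero line on the steel scale strip along the front of the base, 25 mm above the bench.
- carriage_knob (a point): Black upright knob, 22 mm in diameter and 18 mm tall, middle 80 mm above the bench (this point), near the carriage's left (+y) end, 30 mm behind and 100 mm left of the stone: one way to push the carriage along.
- clamp_lever (a joint): Black clamping lever on an upright axis on the carriage. 0 = home (locked): the lever points to the press's +y, away from the ram. It grows as the lever swings counter-clockwise (seen from above) to its open stop at 1.45 rad, where it points to the press's -x, to the operator. It grips the rail up to about 0.5 rad and is free beyond; turning it takes about 0.25 to 0.35 N m (5 to 6 N at the grip) and it stays where it is left.
- clamp_axis (a point): Point on the clamp lever's upright turning axis, at the height of its grip (93 mm above the bench). It rides on the carriage, 28 mm in front of the stone and 100 mm to the left of it.
- clamp_grip (a point): Middle of the clamp lever's grip bar: a level round bar 14 mm thick, from 26 to 75 mm out from the turning axis; this point is 55 mm out, 93 mm above the bench, 42 mm above the carriage top.
- pendant: Steel pendant, 33 mm disc, with a blue domed stone, seated in the brass nest (52 mm) fixed on the carriage. Origin under the disc.
- stone_top (a point): Top of the stone, 74 mm above the bench; the foot must land here.
- foot_pad: White pressing pad, 19 mm in diameter and 6 mm thick, at the end of the sprung foot under the ram; origin at the centre of its underside.
- foot_tip (a point): Centre of the underside of the pad: 89 mm above the bench with the press lever up, 15 mm above the stone.
- foot (a joint): How far the sprung foot is pushed up into its sleeve in the ram (m): 0 free, 0.010 at the stop. Spring about 4 N per mm with 4 N preload (24 N at 5 mm). A green band on its stem runs from 4 to 8 mm above the pad; the dark sleeve's edge is 11 mm above the pad when free and in the band from 3 to 7 mm of push, so 5 mm puts it mid-band.
- press_lever (a joint): Press lever, 0 = up against its stop, where its spring returns it when let go; grows as the knob is pulled down, to 0.95 rad. The ram goes down 30 mm per rad: the pad meets the stone at about 0.50 rad and has been pushed in 5 mm at about 0.68 rad (each mm more needs 0.035 rad, or 6 mm of knob travel). Holding there takes about 11 N downward at the knob; about 5 N starts it moving.
- lever_arm: Steel rod (11 mm thick) with the red ball knob of the press lever. Origin on the lever's turning axis.
- press_knob (a point): Centre of the red ball knob, 32 mm in diameter, 170 mm from the lever's turning axis. At rest the lever points to the press's -x and 45 degrees up, so the knob is 310 mm above the bench; pulled down 0.68 rad it is 208 mm above the bench. Open space above and beside it.
- press_pivot (a point): Point on the lever's level turning axis (along the press's y), in the plane of the lever: 20 mm behind the ram axis, 85 mm to its right, 190 mm above the bench. The lever swings in the press's x-z plane.
- pliers: Loose pliers, black handles, 140 mm, lying flat. Leave alone.
- tweezers: Loose steel tweezers, 130 mm, lying flat near the front of the press. Leave alone.
- loupe: Loose black loupe, 43 mm across and 30 mm tall, standing near the front of the press. Leave alone.
- adhesive: Loose white adhesive bottle with a red cap, 34 mm across and 75 mm tall, to the right of the press. Leave alone.
- mandrel: Loose steel ring mandrel, 272 mm long, lying. Leave alone.
- stone_jar: Loose clear jar of red stones with a metal lid, 47 mm across and 31 mm tall. Leave alone.
- graver: Loose blue-handled graver, 180 mm, lying. Leave alone.

How it is judged:
By the outcome, as a careful person would: the job done as asked, in the order asked, and still so for the second after the job is handed in, while the arm keeps its last pose, push and grip.
It also fails if it takes over 72 s, if anything falls off the work surface, if the arm or the gripper's body presses on something with over 40 N, if the wrist force passes 120 N, or if a joint passes its speed limit or range.

## Working session

There is one attempt and no reset: what is moved stays moved. The work goes in short steps, Python scripts to look and compute and a tool call to move; the robot and the scene stay as the last step left them, time stands still between calls to the robot, and variables do not carry over. Pictures are saved under pics/ and viewed, at most 10 in all, crops included, and the job is handed in when it is done.

Besides the shell and the picture viewer there is one more tool, called after ">>>" as name(argument=value, ...), one argument or row to a line, values as JSON. drive_tool: Moves the arm, as the interface text tells. Its arguments: {"type":"object","properties":{"commands":{"type":"array","items":{"type":"array","items":{"type":"array","items":{"type":"number"}}}}},"required":["commands"]}

```bash
mkdir -p pics; cat > h.py <<'E'
from rig import r
import numpy as np, cv2
np.set_printoptions(precision=4,suppress=True)
def snap(name,f):
    im,d=r.camera(name); cv2.imwrite('pics/'+f,im[:,:,::-1]); return im,d
def deproj(cam,u,v,z):
    p=r.camera_params(cam);return p['T']@np.array([(u-p['cx'])/p['fx']*z,(v-p['cy'])/p['fy']*z,z,1])
def px(cam,u,v,d):
    u0,v0=int(round(u)),int(round(v)); w=d[max(v0-1,0):v0+2,max(u0-1,0):u0+2]; w=w[w>0]
    return deproj(cam,u,v,np.median(w))[:3] if w.size else None
def atz(cam,u,v,h):
    T=r.camera_params(cam)['T']; o=T[:3,3]; q=deproj(cam,u,v,1.)[:3]-o
    return o+q*(h-o[2])/q[2]
def proj(cam,P):
    p=r.camera_params(cam); c=np.linalg.inv(p['T'])@np.append(P,1); return np.array([p['fx']*c[0]/c[2]+p['cx'],p['fy']*c[1]/c[2]+p['cy']])
E
python3 - <<'E'
from h import *
s=r.sense(); print(s['time'],s['position'],s['ee_rot'],s['contact_force'],s['grip_width'])
H=dict(carriage_line=.051,zero_line=.025,carriage_knob=.089,clamp_grip=.1,clamp_axis=.093,stone_top=.074,press_knob=.31,press_pivot=.19,foot_tip=.089,pendant=.07)
for c in('side','top'):
    im,d=snap(c,c+'0.png'); print(c,r.camera_params(c)['T'][:3])
    for n,h in H.items():
        for o in r.look_for(n,c)[:2]:
            print(n,np.round(o['xy'],1),round(o['p'],2),'depth',px(c,*o['xy'],d),'atz',atz(c,*o['xy'],h))
E
```

```text
0.0 [ 0.1508 -0.606   0.2219] [[ 0.9704  0.2414 -0.0003]
 [ 0.2414 -0.9704  0.0014]
 [ 0.     -0.0015 -1.    ]] [-0.5155 -0.8616  0.0289] 0.9985783440676969
side [[-0.9471 -0.2074  0.2448  0.166 ]
 [-0.3203  0.6565 -0.683   0.9218]
 [-0.019  -0.7253 -0.6882  1.1818]]
carriage_line [288.7 254.3] 0.94 depth [0.579  0.075  0.0516] atz [0.5792 0.0745 0.051 ]
carriage_line [328.1 370.3] 0.51 depth [0.3489 0.3818 0.0118] atz [0.3427 0.3999 0.051 ]
zero_line [287.5 234.8] 0.9 depth [ 0.6134 -0.0015  0.051 ] atz [ 0.6237 -0.0227  0.025 ]
zero_line [291.6 255. ] 0.33 depth [0.5687 0.0758 0.0529] atz [0.5787 0.0549 0.025 ]
carriage_knob [289.  255.8] 0.83 depth [0.5758 0.0805 0.0518] atz [0.5623 0.1082 0.089 ]
clamp_axis [343.7 231.4] 0.73 depth [ 0.4533 -0.1159  0.0013] atz [ 0.431  -0.0353  0.093 ]
stone_top [291.3 254.2] 0.65 depth [0.5708 0.073  0.0529] atz [0.5632 0.0889 0.074 ]
stone_top [287.1 268.3] 0.23 depth [0.547  0.1607 0.0979] atz [0.5554 0.1439 0.074 ]
press_knob [330.4 158.6] 0.53 depth [ 0.5111 -0.1486  0.2836] atz [ 0.501  -0.1171  0.31  ]
press_pivot [287.9 236.7] 0.94 depth
[... 852 characters left out ...]
 0.093 ]
clamp_axis [192.7 163.3] 0.23 depth [0.6858 0.4143 0.0295] atz [0.6743 0.3967 0.093 ]
stone_top [299.4 193.8] 0.54 depth [0.5702 0.0105 0.0672] atz [0.5694 0.0102 0.074 ]
press_knob [348.5 210.2] 0.7 depth [ 0.4912 -0.1526  0.321 ] atz [ 0.4921 -0.1533  0.31  ]
press_knob [193.3 165.4] 0.56 depth [0.6778 0.4117 0.0298] atz [0.6284 0.3346 0.31  ]
press_pivot [308.1 184.2] 0.58 depth [ 0.608  -0.0204  0.0519] atz [ 0.589  -0.0238  0.19  ]
foot_tip [288.3 194. ] 0.57 depth [0.5709 0.0521 0.0515] atz [0.5665 0.0495 0.089 ]
foot_tip [264.2 195.8] 0.51 depth [0.5627 0.14   0.0571] atz [0.5591 0.1362 0.089 ]
pendant [297.3 191.2] 0.62 depth [0.5789 0.018  0.074 ] atz [0.5793 0.0182 0.07  ]
```

View pics/side0.png

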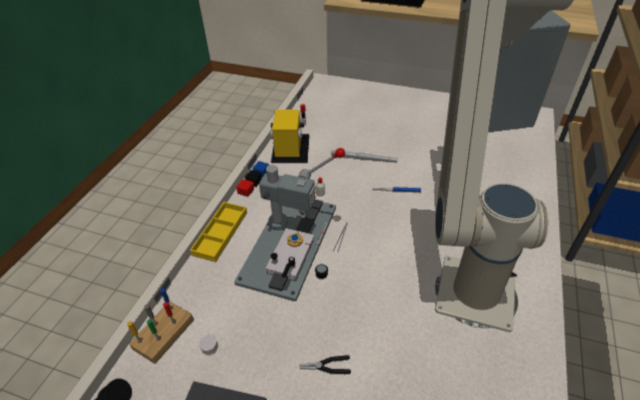

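View pics/top0.png

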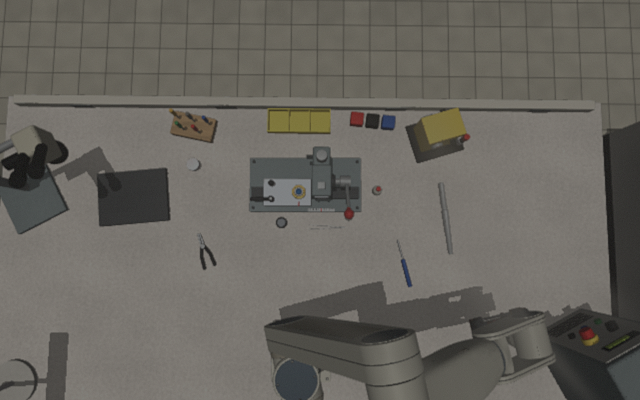

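The side view shows the press at about (290,230), with the red knob at (340,153). The top view shows the base at columns 250–361 and rows 157–212, the stone at (299,191), the clamp lever pointing left at (262,199) and the red knob at (349,213). I'll zoom in on both.

```bash
python3 - <<'E'
from h import *
a=cv2.imread('pics/top0.png')[140:230,240:370]; cv2.imwrite('pics/topc.png',cv2.resize(a,None,fx=6,fy=6,interpolation=cv2.INTER_CUBIC))
a=cv2.imread('pics/side0.png')[140:300,230:360]; cv2.imwrite('pics/sidec.png',cv2.resize(a,None,fx=3.75,fy=3.75,interpolation=cv2.INTER_CUBIC))
E
```

```text
(no output)
```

View pics/topc.png

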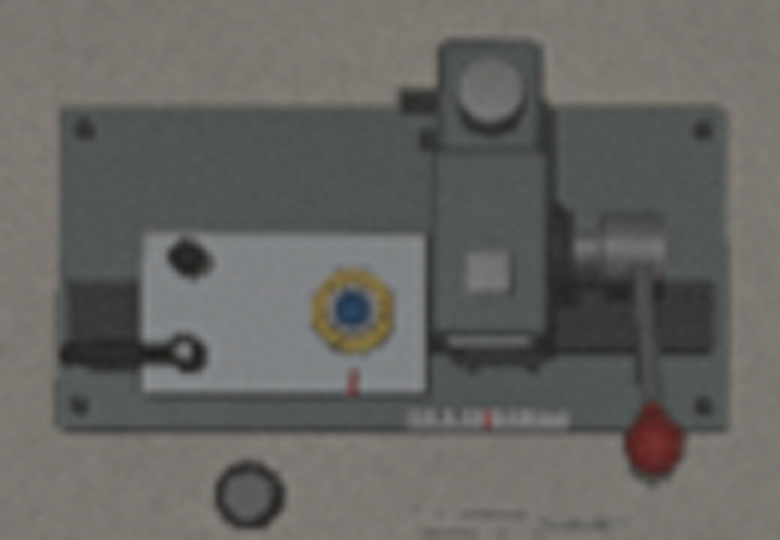

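View pics/sidec.png

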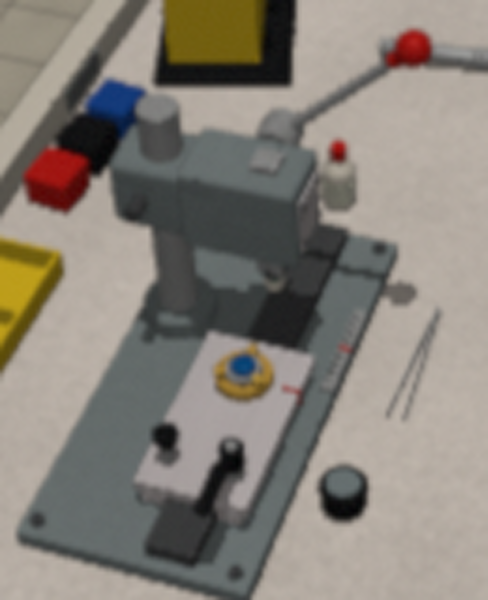

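Zoomed in: the top crop has the stone at (351,309), the carriage line at (352,382), the zero line at (488,417), the clamp lever pointing left (home) and the press knob at (653,443). In the side crop the red knob is at (413,47). Next I'll fit the press frame.

```bash
python3 - <<'E'
from h import *
from scipy.optimize import least_squares
T=lambda x,y:((x+.5)/6-.5+240,(y+.5)/6-.5+140)
S=lambda x,y:((x+.5)/3.75-.5+230,(y+.5)/3.75-.5+140)
k=.17*np.sin(np.pi/4)
st=[('top',T(62,106),(.135,.27,.02)),('top',T(724,110),(.135,-.15,.02)),('top',T(726,430),(-.07,-.15,.02)),('top',T(56,428),(-.07,.27,.02)),
('top',T(488,417),(None,0,.025)),('top',T(653,443),(.02-k,-.085,.310)),
('side',S(398,245),(-.07,-.15,.02)),('side',S(248,600),(-.07,.27,.02)),('side',S(18,540),(.135,.27,.02)),('side',S(413,47),(.02-k,-.085,.310))]
mv=[('top',T(351,309),(0,0,.074)),('top',T(192,258),(.03,.1,.089)),('top',T(186,354),(-.028,.1,.1)),('side',S(243,366),(0,0,.074)),('side',S(165,434),(.03,.1,.089))]
def res(p,full=False):
    c,s=np.cos(p[2]),np.sin(p[2]);o=[]
    for L,q in((st,0),(mv,p[3])):
        for cam,uv,P in L:
            x=-.065 if P[0] is None else P[0]; y=P[1]+q
            w=np.array([p[0]+c*x-s*y,p[1]+s*x+c*y,P[2]])
            e=proj(cam,w)-uv; 
            if P[0] is None:e=e*[1,0]
            o.append(e)
    return np.array(o) if full else np.ravel(o)
f=least_squares(res,[.6,-.06,0,.08],loss='soft_l1');p=f.x;print(p,np.degrees(p[2]));print(res(p,True))
c,s=np.cos(p[2]),np.sin(p[2])
W=lambda x,y:(p[0]+c*x-s*y,p[1]+s*x+c*y)
for n,x,y in(('axis',-.028,.1+p[3]),('griphome',-.028,.155+p[3]),('knob',.02-k,-.085),('cknob',.03,.1+p[3])):print(n,np.array(W(x,y)))
# depth checks
im,d=r.camera('top')
for n,xy in(('stone',T(351,309)),('cline',T(352,382)),('zline',T(488,417)),('knob',T(653,443)),('lever',T(110,352))):print(n,px('top',*xy,d))
E
```

```text
[ 0.5806 -0.0666  0.0128  0.0822] 0.7360291939116583
[[-0.9382  0.2045]
 [-0.1942 -0.7583]
 [ 0.1131 -0.0464]
 [-0.5939  0.6089]
 [-0.3415  0.    ]
 [-0.0667  0.1928]
 [ 0.314  -0.6154]
 [ 0.3873 -1.2474]
 [-0.5613 -1.8582]
 [ 0.2554  0.6373]
 [-0.1122 -0.058 ]
 [-1.4816 -0.2369]
 [-0.9223 -0.5906]
 [ 0.4196 -1.0841]
 [ 0.4918 -1.2687]]
axis [0.5502 0.1152]
griphome [0.5495 0.1702]
knob [ 0.4815 -0.1529]
cknob [0.6082 0.1159]
stone [0.5795 0.0152 0.0724]
cline [0.537  0.0149 0.0519]
zline [ 0.5186 -0.0687  0.0249]
knob [ 0.481  -0.1522  0.3238]
lever [0.5494 0.1578 0.0949]
```

>>> drive_tool(
  commands=[
    [[0, 0, 0, 0.8, -0.91, -0.83, 30], [0, 0, 0, 0.8, -0.91, -0.83, 30], [0, 0, 0, 0.8, -0.91, -0.83, 30], [0, 0, 0, 0.8, -0.91, -0.83, 30], [0, 0, 0, 0.8, -0.91, -0.83, 30]],
  ],
)

```text
time: 1.57
position: [0.2196, -0.4752, 0.326]
ee_rot: [[0.97, 0.243, 0.003], [0.243, -0.97, -0.003], [0.002, 0.004, -1.0]]
contact_force: [0.4, -0.5, 0.1]
grip_width: 0.664
finger_force: 0.0
```

>>> drive_tool(
  commands=[
    [[0, 0, 0, 0.8, -0.91, -0.83, 30], [0, 0, 0, 0.8, -0.91, -0.83, 30], [0, 0, 0, 0.8, -0.91, -0.83, 30], [0, 0, 0, 0.8, -0.91, -0.83, 30], [0, 0, 0, 0.8, -0.91, -0.83, 30]],
  ],
)

```text
time: 1.98
position: [0.2865, -0.3463, 0.4257]
ee_rot: [[0.97, 0.243, 0.004], [0.243, -0.97, -0.004], [0.003, 0.005, -1.0]]
contact_force: [0.6, 0.1, 0.4]
grip_width: 0.345
finger_force: 0.0
```

>>> drive_tool(
  commands=[
    [[0, 0, 0, 0.8, -0.91, 0, 30], [0, 0, 0, 0.8, -0.91, 0, 30], [0, 0, 0, 0.8, -0.91, 0, 30], [0, 0, 0, 0.8, -0.91, 0, 30], [0, 0, 0, 0.8, -0.91, 0, 30]],
  ],
)

```text
time: 2.4
position: [0.3524, -0.2168, 0.4214]
ee_rot: [[0.969, 0.245, 0.0], [0.245, -0.969, 0.001], [0.0, -0.001, -1.0]]
contact_force: [0.3, 0.2, -0.7]
grip_width: 0.342
finger_force: 0.0
```

>>> drive_tool(
  commands=[
    [[0, 0, 0, 0.8, -0.91, 0, 30], [0, 0, 0, 0.8, -0.91, 0, 30], [0, 0, 0, 0.8, -0.91, 0, 30], [0, 0, 0, 0.8, -0.91, 0, 30], [0, 0, 0, 0.8, -0.91, 0, 30]],
  ],
)

```text
time: 2.82
position: [0.4195, -0.0883, 0.4212]
ee_rot: [[0.97, 0.245, -0.0], [0.245, -0.97, 0.001], [-0.0, -0.001, -1.0]]
contact_force: [-0.5, -0.8, -0.6]
grip_width: 0.34
finger_force: 0.0
```

>>> drive_tool(
  commands=[
    [[0, 0, 0, 0.8, -0.91, 0, 30], [0, 0, 0, 0.8, -0.91, 0, 30], [0, 0, 0, 0.8, -0.91, 0, 30], [0, 0, 0, 0.8, -0.91, 0, 30], [0, 0, 0, 0.8, -0.91, 0, 30]],
  ],
)

```text
time: 3.23
position: [0.4865, 0.0404, 0.4209]
ee_rot: [[0.97, 0.244, -0.001], [0.244, -0.97, 0.0], [-0.001, -0.0, -1.0]]
contact_force: [-0.8, -0.7, -1.2]
grip_width: 0.343
finger_force: 0.0
```

>>> drive_tool(
  commands=[
    [[0, 0, -0.85, 0.8, -0.91, 0, 30], [0, 0, -0.85, 0.8, -0.91, 0, 30], [0, 0, -0.85, 0.8, -0.91, 0, 30], [0, 0, -0.85, 0.8, -0.91, 0, 30], [0, 0, -0.85, 0.8, -0.91, 0, 30], [0, 0, -0.85, 0.8, -0.91, 0, 30]],
  ],
)

```text
time: 3.73
position: [0.5525, 0.167, 0.4207]
ee_rot: [[0.607, 0.795, -0.002], [0.795, -0.607, -0.001], [-0.002, -0.0, -1.0]]
contact_force: [-0.6, 0.3, -0.1]
grip_width: 0.342
finger_force: 0.0
```

>>> drive_tool(
  commands=[
    [[0, 0, -0.85, 0, 0, 1, 30], [0, 0, -0.85, 0, 0, 1, 30], [0, 0, -0.85, 0, 0, 1, 30], [0, 0, -0.85, 0, 0, 1, 30], [0, 0, -0.85, 0, 0, 1, 30], [0, 0, -0.85, 0, 0, 1, 30], [0, 0, -0.85, 0, 0, 1, 30]],
  ],
)

```text
time: 4.32
position: [0.552, 0.1657, 0.3011]
ee_rot: [[-0.008, 1.0, -0.001], [1.0, 0.008, -0.001], [-0.001, -0.001, -1.0]]
contact_force: [0.3, -0.8, -0.1]
grip_width: 0.343
finger_force: 0.0
```

```bash
python3 - <<'E'
from h import *
s=r.sense();print(s['time'],s['position'],s['ee_rot'],s['qpos'])
R=s['ee_rot'];print('shift units xy', (np.array(R).T@(np.array([.5495,.1702,s['position'][2]])-s['position']))/.12,'yaw',np.degrees(np.arctan2(R[1][0],R[0][0])))
E
```

```text
4.3167 [0.552  0.1657 0.3011] [[-0.0082  1.     -0.0011]
 [ 1.      0.0082 -0.0012]
 [-0.0012 -0.0011 -1.    ]] [15.5511 15.5121 95.2314 -0.0525 69.3374 15.1   ]
shift units xy [ 0.0378 -0.0202 -0.    ] yaw 90.46970416155882
```

>>> drive_tool(
  commands=[
    [[0, 0, 0, 0.04, -0.02, 0.95, 44], [0, 0, 0, 0.04, -0.02, 0.95, 44], [0, 0, 0, 0.04, -0.02, 0.95, 44], [0, 0, 0, 0.04, -0.02, 0.95, 44], [0, 0, 0, 0.04, -0.02, 0.95, 44]],
  ],
)

```text
time: 4.73
position: [0.5487, 0.1716, 0.1869]
ee_rot: [[-0.006, 1.0, -0.003], [1.0, 0.006, -0.001], [-0.001, -0.003, -1.0]]
contact_force: [0.2, -0.2, 1.0]
grip_width: 0.5
finger_force: 0.0
```

>>> drive_tool(
  commands=[
    [[0, 0, 0, 0, 0, 0.25, 44], [0, 0, 0, 0, 0, 0.45, 44], [0, 0, 0, 0, 0, 0.6, 44], [0, 0, 0, 0, 0, 0.75, 44], [0, 0, 0, 0, 0, 0.9, 44], [0, 0, 0, 0, 0, 0.94, 44], [0, 0, 0, 0, 0, 0.94, 44]],
  ],
)

```text
time: 5.32
position: [0.5503, 0.1728, 0.076]
ee_rot: [[-0.007, 1.0, 0.001], [1.0, 0.007, 0.0], [0.0, 0.001, -1.0]]
contact_force: [0.1, -0.4, -0.2]
grip_width: 0.501
finger_force: 0.0
```

```bash
python3 - <<'E'
from h import *
a,_=r.camera('side'); b,_=r.camera('top')
f=lambda im,x0,x1,y0,y1:cv2.resize(im[y0:y1,x0:x1,::-1],(400,480),interpolation=cv2.INTER_CUBIC)
cv2.imwrite('pics/g1.png',np.hstack([f(a,250,350,170,290),f(b,230,330,130,250)]))
print(r.sense()['position'],r.sense()['contact_force'])
E
```

```text
[0.5509 0.1732 0.077 ] [-0.8891  0.2025 -0.36  ]
```

View pics/g1.png

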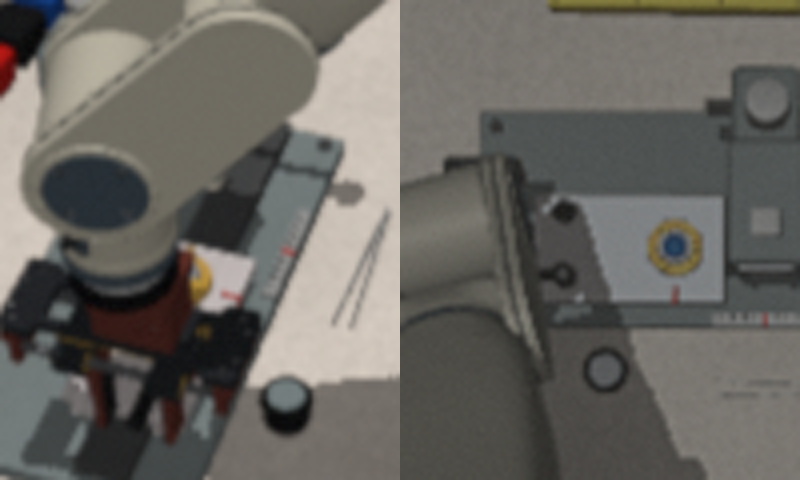

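The side view shows the lever bar between the open fingers, and the top view shows the axis boss just inside the hand. I'll close on the bar.

>>> drive_tool(
  commands=[
    [[0, 0, 0, 0, 0, 0.02, 30], [0, 0, 0, 0, 0, 0.02, 20], [0, 0, 0, 0, 0, 0.02, 16], [0, 0, 0, 0, 0, 0.02, 12], [0, 0, 0, 0, 0, 0.02, 5], [0, 0, 0, 0, 0, 0.02, 0], [0, 0, 0, 0, 0, 0.02, 0], [0, 0, 0, 0, 0, 0.02, 0]],
  ],
)

```text
time: 6.08
position: [0.5494, 0.1733, 0.0729]
ee_rot: [[-0.009, 1.0, 0.0], [1.0, 0.009, 0.0], [0.0, 0.0, -1.0]]
contact_force: [-0.4, -0.0, 3.0]
grip_width: 0.149
finger_force: 30.0
```

Gripped: the opening is about 13 mm, which matches the bar. Now I'll swing it open.

>>> drive_tool(
  commands=[
    [[0, 0, -0.092, -0.001, -0.034, 0, 0], [0, 0, -0.183, -0.005, -0.067, 0, 0], [0, 0, -0.275, -0.011, -0.1, 0, 0], [0, 0, -0.367, -0.019, -0.133, 0, 0], [0, 0, -0.458, -0.03, -0.164, 0, 0], [0, 0, -0.55, -0.043, -0.195, 0, 0], [0, 0, -0.642, -0.058, -0.225, 0, 0], [0, 0, -0.733, -0.075, -0.254, 0, 0], [0, 0, -0.825, -0.095, -0.282, 0, 0], [0, 0, -0.917, -0.116, -0.308, 0, 0]],
  ],
)

```text
time: 6.92
position: [0.5129, 0.1587, 0.0728]
ee_rot: [[-0.668, 0.744, 0.001], [0.744, 0.668, 0.0], [-0.001, 0.001, -1.0]]
contact_force: [1.2, -2.0, 1.9]
grip_width: 0.15
finger_force: 30.0
```

>>> drive_tool(
  commands=[
    [[0, 0, -0.092, -0.001, -0.034, 0, 0], [0, 0, -0.183, -0.005, -0.067, 0, 0], [0, 0, -0.275, -0.011, -0.1, 0, 0], [0, 0, -0.367, -0.019, -0.133, 0, 0], [0, 0, -0.458, -0.03, -0.164, 0, 0], [0, 0, -0.55, -0.043, -0.195, 0, 0], [0, 0, -0.642, -0.058, -0.225, 0, 0], [0, 0, -0.733, -0.075, -0.254, 0, 0], [0, 0, -0.825, -0.095, -0.282, 0, 0], [0, 0, -0.917, -0.116, -0.308, 0, 0], [0, 0, -0.917, -0.116, -0.308, 0, 0]],
  ],
)

```text
time: 7.83
position: [0.4939, 0.1233, 0.0728]
ee_rot: [[-0.993, 0.121, -0.0], [0.121, 0.993, -0.0], [0.0, -0.0, -1.0]]
contact_force: [-2.4, -1.4, 3.7]
grip_width: 0.151
finger_force: 30.0
```

```bash
cat >> h.py <<'E'
Y=.0128; ex=np.array([np.cos(Y),np.sin(Y),0]); ey=np.array([-np.sin(Y),np.cos(Y),0]); O=np.array([.5806,-.0666,0])
def lines(f,vis=True):
    """carriage offset from red-line centroids and the stone in the top (and side) view"""
    tiles=[]
    for cam in('top','side'):
        im,d=r.camera(cam); h=cv2.cvtColor(im,cv2.COLOR_RGB2HSV).astype(int); i=im.astype(float)
        red=np.clip(i[:,:,0]-np.maximum(i[:,:,1],i[:,:,2])-15,0,None); m=(red>8).astype(np.uint8)
        n,l,st,ce=cv2.connectedComponentsWithStats(m,connectivity=8)
        for k in range(1,n):
            v,u=np.nonzero(l==k); w=red[v,u]; c=(u@w/w.sum(),v@w/w.sum())
            for h_ in(.025,.051):
                P=atz(cam,*c,h_)-O; x,y=P@ex,P@ey
                if (h_==.025 and abs(x+.062)<.012 and abs(y)<.02) or (h_==.051 and abs(x+.042)<.012 and -.04<y<.14): print(cam,'red h',h_,np.round(c,2),'press xy',np.round([x,y],4),st[k,4])
        b=np.clip(i[:,:,2]-i[:,:,0]-30,0,None); v,u=np.nonzero(b>0)
        s=[(a,c_) for a,c_ in zip(u,v) if abs((atz(cam,a,c_,.07)-O)@ex)<.02 and -.04<(atz(cam,a,c_,.07)-O)@ey<.14]
        if s:
            s=np.array(s); w=b[s[:,1],s[:,0]]; c=(w@s)/w.sum(); P=atz(cam,*c,.072)-O; print(cam,'stone',np.round([P@ex,P@ey],4),len(s))
        x0,y0=(230,130) if cam=='top' else (230,160)
        tiles.append(cv2.resize(im[y0:y0+130,x0:x0+130,::-1],(400,400),interpolation=cv2.INTER_CUBIC))
    cv2.imwrite('pics/'+f,np.hstack(tiles))
    s=r.sense(); print(s['time'],s['position'],'yaw',np.degrees(np.arctan2(s['ee_rot'][1][0],s['ee_rot'][0][0])),s['contact_force'],s['moment'])
E
python3 -c "
from h import *
lines('l1.png')"
```

```text
top red h 0.051 [298.   203.51] press xy [-0.0434  0.083 ] 4
top red h 0.025 [321.   209.25] press xy [-0.0627 -0.0016] 3
top stone [-0.0001  0.0831] 20
side red h 0.051 [311.27 242.7 ] press xy [-0.0525  0.0743] 19Traceback (most recent call last):
  File "<string>", line 3, in <module>
    lines('l1.png')
    ~~~~~^^^^^^^^^^
  File "h.py", line 30, in lines
    s=[(a,c_) for a,c_ in zip(u,v) if abs((atz(cam,a,c_,.07)-O)@ex)<.02 and -.04<(atz(cam,a,c_,.07)-O)@ey<.14]
                                           ~~~^^^^^^^^^^^^^^
  File "h.py", line 12, in atz
    T=r.camera_params(cam)['T']; o=T[:3,3]; q=deproj(cam,u,v,1.)[:3]-o
                                              ~~~~~~^^^^^^^^^^^^
  File "h.py", line 7, in deproj
    p=r.camera_params(cam);return p['T']@np.array([(u-p['cx'])/p['fx']*z,(v-p['cy'])/p['fy']*z,z,1])
ValueError: time passes only in moves, steps and waits
```

>>> drive_tool(
  commands=[
    [[0, 0, 0, -0.01, -0.07, 0, 0], [0, 0, 0, -0.02, -0.15, 0, 0], [0, 0, 0, -0.03, -0.23, 0, 0], [0, 0, 0, -0.042, -0.31, 0, 0], [0, 0, 0, -0.053, -0.39, 0, 0], [0, 0, 0, -0.063, -0.47, 0, 0], [0, 0, 0, -0.074, -0.55, 0, 0], [0, 0, 0, -0.085, -0.63, 0, 0], [0, 0, 0, -0.094, -0.694, 0, 0], [0, 0, 0, -0.094, -0.694, 0, 0], [0, 0, 0, -0.094, -0.694, 0, 0]],
  ],
)

```text
time: 8.85
position: [0.4945, 0.0395, 0.0727]
ee_rot: [[-0.992, 0.124, -0.001], [0.124, 0.992, -0.0], [0.001, -0.0, -1.0]]
contact_force: [-4.0, -1.0, 6.2]
grip_width: 0.154
finger_force: 29.9
```

```bash
python3 - <<'E'
s=open('h.py').read()
s=s.replace("def snap","_P={c:r.camera_params(c) for c in('side','top')}\ndef snap",1)
a,b=s.split("def snap",1); b=b.replace("r.camera_params(cam)","_P[cam]")
open('h.py','w').write(a+"def snap"+b)
E
python3 -c "
from h import *
lines('l2.png')"
```

```text
top red h 0.051 [321.   203.63] press xy [-0.0441 -0.0016] 4
top red h 0.025 [321.   209.46] press xy [-0.0635 -0.0016] 4
side red h 0.051 [321.   221.07] press xy [-0.053  -0.0269] 23
side red h 0.051 [304.18 246.59] press xy [-0.0359  0.0966] 31
side stone [0.0003 0.0035] 21
8.95 [0.4945 0.0398 0.0727] yaw 172.8830252453618 [-4.3452 -0.9401  6.3194] [-0.1938  0.3907 -0.0893]
```

View pics/l2.png

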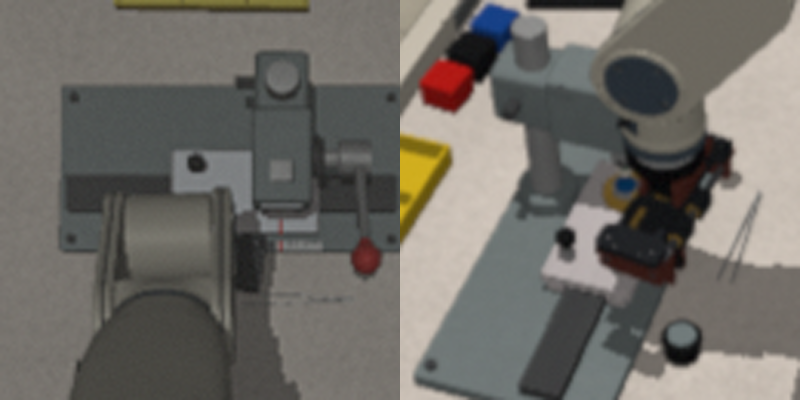

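The top view shows the two red lines in one column (321), and the stone has gone under the head. I'll refine this below a pixel.

```bash
cat > sub.py <<'E'
from h import *
def sub(im,rows,u0,w=4):
    i=im.astype(float); R=i[:,:,0]-(i[:,:,1]+i[:,:,2])/2
    seg=R[rows[0]:rows[1],u0-w:u0+w+1].mean(0); seg=np.clip(seg-np.median(seg),0,None); seg[seg<.15*seg.max()]=0
    return (seg@np.arange(u0-w,u0+w+1))/seg.sum(),seg.round(0)
def both(im,cu):
    # rows: carriage line ~202-204, zero line ~208-210
    a,sa=sub(im,(202,206),cu);b,sb=sub(im,(208,211),321)
    ya=(atz('top',a,203.6,.051)-O)@ey; yb=(atz('top',b,209.4,.025)-O)@ey
    return ya,yb,ya-yb,sa,sb
def bs(im):
    i=im.astype(float); b=np.clip(i[:,:,2]-i[:,:,0]-30,0,None); v,u=np.nonzero(b)
    s=np.array([(a,c) for a,c in zip(u,v) if abs((atz('side',a,c,.07)-O)@ex)<.025 and -.04<(atz('side',a,c,.07)-O)@ey<.14]); w=b[s[:,1],s[:,0]]
    return (atz('side',*(w@s/w.sum()),.072)-O)[:2]@np.array([ex,ey])[:,:2].T
E
python3 - <<'E'
from sub import *
t0=cv2.imread('pics/top0.png')[:,:,::-1];s0=cv2.imread('pics/side0.png')[:,:,::-1]
print(both(t0,298)); print('side0',bs(s0))
n=np.mean([r.camera('top')[0].astype(float) for _ in range(4)],0)
print(both(n,321)); print('side',bs(r.camera('side')[0]))
E
```

```text
(np.float64(0.0823126214584533), np.float64(-0.00049196284435833), np.float64(0.08280458430281164), array([ 0.,  0.,  0.,  9., 34., 22.,  0.,  0.,  0.]), array([ 0.,  0.,  0., 16., 35.,  0.,  0.,  0.,  0.]))
side0 [0.0009 0.0842]
(np.float64(-4.250274207613963e-05), np.float64(-0.00042186440535337504), np.float64(0.0003793616632772354), array([ 0.,  0.,  0., 20., 29.,  0.,  0.,  0.,  0.]), array([ 0.,  0.,  0., 17., 35.,  0.,  0.,  0.,  0.]))
side [0.0002 0.0036]
```

>>> drive_tool(
  commands=[
    [[0, 0, 0.092, -0.001, 0.034, 0, 0], [0, 0, 0.183, -0.005, 0.067, 0, 0], [0, 0, 0.275, -0.011, 0.1, 0, 0], [0, 0, 0.367, -0.019, 0.133, 0, 0], [0, 0, 0.458, -0.03, 0.164, 0, 0], [0, 0, 0.55, -0.043, 0.195, 0, 0], [0, 0, 0.642, -0.058, 0.225, 0, 0], [0, 0, 0.733, -0.075, 0.254, 0, 0], [0, 0, 0.825, -0.095, 0.282, 0, 0], [0, 0, 0.917, -0.116, 0.308, 0, 0]],
  ],
)

```text
time: 10.03
position: [0.5127, 0.0755, 0.0727]
ee_rot: [[-0.662, 0.749, -0.002], [0.749, 0.662, 0.0], [0.001, -0.001, -1.0]]
contact_force: [-3.6, 1.4, 7.4]
grip_width: 0.154
finger_force: 30.0
```

```bash
python3 - <<'E'
from sub import *
n=np.mean([r.camera('top')[0].astype(float) for _ in range(4)],0)
print(both(n,321)); print('side',bs(r.camera('side')[0])); s=r.sense();print(s['position'],s['ee_rot'][0],s['contact_force'])
E
```

```text
(np.float64(-0.00042856427683016365), np.float64(-0.00046616537680077205), np.float64(3.7601099970608406e-05), array([ 0.,  0.,  0., 17., 38.,  0.,  0.,  0.,  0.]), array([ 0.,  0.,  0., 16., 35.,  0.,  0.,  0.,  0.]))Traceback (most recent call last):
  File "<stdin>", line 3, in <module>
  File "sub.py", line 13, in bs
    s=np.array([(a,c) for a,c in zip(u,v) if abs((atz('side',a,c,.07)-O)@ex)<.025 and -.04<(atz('side',a,c,.07)-O)@ey<.14]); w=b[s[:,1],s[:,0]]
                                                                                                                                 ~^^^^^
IndexError: too many indices for array: array is 1-dimensional, but 2 were indexed
```

>>> drive_tool(
  commands=[
    [[0, 0, 0.092, -0.001, 0.034, 0, 0], [0, 0, 0.183, -0.005, 0.067, 0, 0], [0, 0, 0.275, -0.011, 0.1, 0, 0], [0, 0, 0.367, -0.019, 0.133, 0, 0], [0, 0, 0.458, -0.03, 0.164, 0, 0], [0, 0, 0.55, -0.043, 0.195, 0, 0], [0, 0, 0.642, -0.058, 0.225, 0, 0], [0, 0, 0.733, -0.075, 0.254, 0, 0], [0, 0, 0.825, -0.095, 0.282, 0, 0], [0, 0, 0.917, -0.116, 0.308, 0, 0], [0, 0, 0.95, -0.124, 0.32, 0, 0], [0, 0, 0.95, -0.124, 0.32, 0, 0]],
  ],
)

```text
time: 11.28
position: [0.5522, 0.0906, 0.0729]
ee_rot: [[0.021, 1.0, -0.0], [1.0, -0.021, 0.001], [0.001, -0.0, -1.0]]
contact_force: [-2.7, 5.2, 6.6]
grip_width: 0.155
finger_force: 30.0
```

```bash
python3 - <<'E'
from sub import *
n=np.mean([r.camera('top')[0].astype(float) for _ in range(4)],0)
print(both(n,321)); s=r.sense();print(s['position'],s['ee_rot'][0],s['contact_force'],s['moment'])
E
```

```text
(np.float64(-0.0004170217483386365), np.float64(-0.00046616537680077205), np.float64(4.914362846213555e-05), array([ 0.,  0.,  0., 17., 38.,  0.,  0.,  0.,  0.]), array([ 0.,  0.,  0., 16., 35.,  0.,  0.,  0.,  0.]))
[0.5522 0.0905 0.0729] [0.0192 0.9998 0.0004] [-1.7801  5.3006  5.303 ] [0.8155 0.1841 0.0813]
```

>>> drive_tool(
  commands=[
    [[0, 0, 0.95, -0.124, 0.32, 0, 0]],
  ],
)

```text
time: 11.57
position: [0.5713, 0.0772, 0.0694]
ee_rot: [[0.142, 0.989, -0.036], [0.99, -0.142, 0.001], [-0.004, -0.036, -0.999]]
contact_force: [-58.5, 18.5, 24.3]
grip_width: 0.553
finger_force: 29.4
```

That was my mistake: shifts are relative to the start of each call, so repeating the row pushed on past home. I'll back off now.

>>> drive_tool(
  commands=[
    [[0, 0, -0.16, 0.077, -0.335, 0, 50], [0, 0, -0.16, 0.077, -0.335, 0, 50], [0, 0, -0.16, 0.077, -0.335, 0, 50]],
  ],
)

```text
time: 11.82
position: [0.5498, 0.0891, 0.0717]
ee_rot: [[0.017, 1.0, -0.002], [1.0, -0.017, -0.0], [-0.0, -0.002, -1.0]]
contact_force: [0.7, -0.4, 0.5]
grip_width: 0.568
finger_force: 0.0
```

```bash
python3 - <<'E'
from sub import *
n=np.mean([r.camera('top')[0].astype(float) for _ in range(4)],0)
print(both(n,321)); lines('l3.png')
E
```

```text
(np.float64(-0.009001864772096293), np.float64(-0.00048045918794124035), np.float64(-0.008521405584155053), array([ 0.,  0.,  0.,  0.,  0., 12., 39., 13.,  0.]), array([ 0.,  0.,  0., 16., 36.,  0.,  0.,  0.,  0.]))
top red h 0.051 [323.   203.56] press xy [-0.0439 -0.0089] 4
top red h 0.025 [321.   209.49] press xy [-0.0636 -0.0016] 4
side red h 0.051 [316.17 223.93] press xy [-0.0415 -0.0095] 12
side red h 0.051 [302.34 253.26] press xy [-0.0395  0.1245] 14
12.1167 [0.5525 0.0886 0.073 ] yaw 88.98102269544803 [-0.0779  0.3043 -0.0309] [-0.0386 -0.0683 -0.0019]
```

View pics/l3.png

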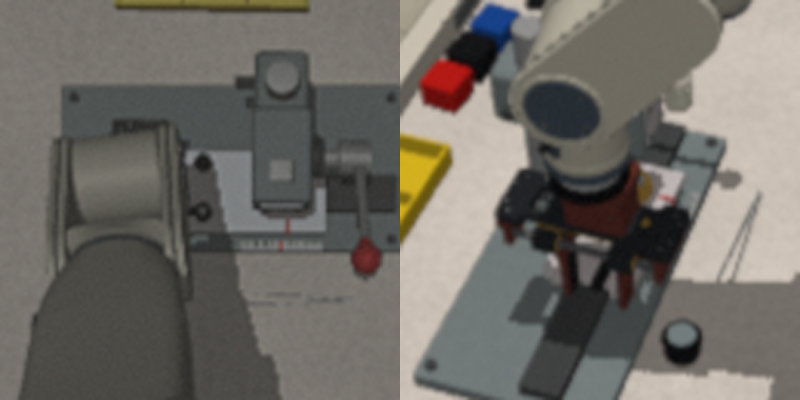

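The carriage was dragged to about -8.5 mm (top view: carriage line at col 323, zero line at 321). The lever is still home, between the open fingers. I'll repeat the cycle: regrip, open, slide +8.5 mm, close.

>>> drive_tool(
  commands=[
    [[0, 0, -0.04, -0.07, -0.015, 0, 45], [0, 0, -0.04, -0.07, -0.015, 0, 30], [0, 0, -0.04, -0.07, -0.015, 0, 18], [0, 0, -0.04, -0.07, -0.015, 0, 10], [0, 0, -0.04, -0.07, -0.015, 0, 0], [0, 0, -0.04, -0.07, -0.015, 0, 0], [0, 0, -0.04, -0.07, -0.015, 0, 0], [0, 0, -0.04, -0.07, -0.015, 0, 0]],
  ],
)

```text
time: 12.78
position: [0.5508, 0.0806, 0.0728]
ee_rot: [[-0.015, 1.0, 0.002], [1.0, 0.015, 0.0], [0.0, 0.002, -1.0]]
contact_force: [3.8, 0.8, -2.3]
grip_width: 0.149
finger_force: 30.0
```

>>> drive_tool(
  commands=[
    [[0, 0, -0.092, -0.001, -0.034, 0, 0], [0, 0, -0.183, -0.005, -0.067, 0, 0], [0, 0, -0.275, -0.011, -0.1, 0, 0], [0, 0, -0.367, -0.019, -0.133, 0, 0], [0, 0, -0.458, -0.03, -0.164, 0, 0], [0, 0, -0.55, -0.043, -0.195, 0, 0], [0, 0, -0.642, -0.058, -0.225, 0, 0], [0, 0, -0.733, -0.075, -0.254, 0, 0], [0, 0, -0.825, -0.095, -0.282, 0, 0], [0, 0, -0.917, -0.116, -0.308, 0, 0]],
  ],
)

```text
time: 13.62
position: [0.5143, 0.0658, 0.0728]
ee_rot: [[-0.673, 0.74, 0.003], [0.74, 0.673, 0.0], [-0.002, 0.002, -1.0]]
contact_force: [6.0, -0.8, -5.4]
grip_width: 0.153
finger_force: 30.0
```

>>> drive_tool(
  commands=[
    [[0, 0, -0.092, -0.001, -0.034, 0, 0], [0, 0, -0.183, -0.005, -0.067, 0, 0], [0, 0, -0.275, -0.011, -0.1, 0, 0], [0, 0, -0.367, -0.019, -0.133, 0, 0], [0, 0, -0.458, -0.03, -0.164, 0, 0], [0, 0, -0.55, -0.043, -0.195, 0, 0], [0, 0, -0.642, -0.058, -0.225, 0, 0], [0, 0, -0.733, -0.075, -0.254, 0, 0], [0, 0, -0.825, -0.095, -0.282, 0, 0], [0, 0, -0.917, -0.116, -0.308, 0, 0], [0, 0, -0.917, -0.116, -0.308, 0, 0]],
  ],
)

```text
time: 14.53
position: [0.4965, 0.0303, 0.0728]
ee_rot: [[-0.994, 0.113, 0.003], [0.113, 0.994, 0.0], [-0.003, 0.0, -1.0]]
contact_force: [5.9, -1.2, -6.3]
grip_width: 0.154
finger_force: 30.0
```

```bash
python3 - <<'E'
from sub import *
n=np.mean([r.camera('top')[0].astype(float) for _ in range(3)],0)
print(both(n,323)); s=r.sense();print(s['position'],s['ee_rot'],s['contact_force'],s['moment'])
E
```

```text
(np.float64(-0.008908639402759771), np.float64(-1.1878140522317033e-05), np.float64(-0.008896761262237454), array([ 0.,  0.,  0., 13., 41., 13.,  0.,  0.,  0.]), array([ 0.,  0.,  0.,  9., 12.,  0.,  0.,  0.,  0.]))
[0.4965 0.0305 0.0728] [[-0.9932  0.116   0.0031]
 [ 0.116   0.9933 -0.0002]
 [-0.0031  0.0002 -1.    ]] [ 6.7004 -0.659  -5.9788] [-0.2168 -1.1393 -0.0124]
```

>>> drive_tool(
  commands=[
    [[0, 0, 0, 0.003, 0.025, 0, 0], [0, 0, 0, 0.006, 0.05, 0, 0], [0, 0, 0, 0.009, 0.073, 0, 0], [0, 0, 0, 0.009, 0.073, 0, 0], [0, 0, 0, 0.009, 0.073, 0, 0]],
  ],
)

```text
time: 15.1
position: [0.4965, 0.0399, 0.0728]
ee_rot: [[-0.993, 0.116, 0.003], [0.116, 0.993, 0.0], [-0.003, 0.001, -1.0]]
contact_force: [6.3, 1.3, -6.3]
grip_width: 0.15
finger_force: 30.0
```

```bash
python3 - <<'E'
from sub import *
n=np.mean([r.camera('top')[0].astype(float) for _ in range(3)],0)
print(both(n,321)); s=r.sense();print(s['position'],s['contact_force'],s['moment'])
E
```

```text
(np.float64(0.0006815425451691293), np.float64(-0.00043572736039617423), np.float64(0.0011172699055653035), array([ 0.,  0.,  6., 30., 32.,  0.,  0.,  0.,  0.]), array([ 0.,  0.,  0., 16., 35.,  0.,  0.,  0.,  0.]))
[0.4965 0.0399 0.0728] [ 6.942   1.4246 -6.237 ] [ 0.2696 -1.1356  0.0115]
```

>>> drive_tool(
  commands=[
    [[0, 0, 0, -0.001, -0.008, 0, 0], [0, 0, 0, -0.001, -0.008, 0, 0], [0, 0, 0, -0.001, -0.008, 0, 0]],
  ],
)

```text
time: 15.5
position: [0.4965, 0.0388, 0.0728]
ee_rot: [[-0.993, 0.116, 0.003], [0.116, 0.993, 0.0], [-0.003, 0.001, -1.0]]
contact_force: [6.2, 1.4, -6.5]
grip_width: 0.155
finger_force: 30.0
```

>>> drive_tool(
  commands=[
    [[0, 0, 0.092, -0.001, 0.034, 0, 0], [0, 0, 0.183, -0.005, 0.067, 0, 0], [0, 0, 0.275, -0.011, 0.1, 0, 0], [0, 0, 0.367, -0.019, 0.133, 0, 0], [0, 0, 0.458, -0.03, 0.164, 0, 0], [0, 0, 0.55, -0.043, 0.195, 0, 0], [0, 0, 0.642, -0.058, 0.225, 0, 0], [0, 0, 0.733, -0.075, 0.254, 0, 0], [0, 0, 0.825, -0.095, 0.282, 0, 0], [0, 0, 0.917, -0.116, 0.308, 0, 0]],
  ],
)

```text
time: 16.33
position: [0.5134, 0.0739, 0.0727]
ee_rot: [[-0.668, 0.744, 0.001], [0.744, 0.668, -0.0], [-0.001, 0.0, -1.0]]
contact_force: [2.8, 0.5, -2.5]
grip_width: 0.147
finger_force: 30.3
```

```bash
python3 - <<'E'
from sub import *
n=np.mean([r.camera('top')[0].astype(float) for _ in range(3)],0)
print(both(n,321)); s=r.sense();print(s['position'],s['contact_force'],s['ee_rot'])
E
```

```text
(np.float64(0.0007277038207125228), np.float64(-0.00047269387429492367), np.float64(0.0012003976950074465), array([ 0.,  0.,  5., 29., 29.,  0.,  0.,  0.,  0.]), array([ 0.,  0.,  0., 16., 36.,  0.,  0.,  0.,  0.]))
[0.5138 0.0741 0.0728] [ 5.0534  1.6933 -3.8766] [[-0.6719  0.7406  0.0017]
 [ 0.7406  0.6719  0.0003]
 [-0.0009  0.0015 -1.    ]]
```

>>> drive_tool(
  commands=[
    [[0, 0, 0, -0.009, -0.008, 0, 0], [0, 0, 0, -0.009, -0.008, 0, 0], [0, 0, 0, -0.009, -0.008, 0, 0]],
  ],
)

```text
time: 16.73
position: [0.5138, 0.0722, 0.0728]
ee_rot: [[-0.672, 0.741, 0.002], [0.741, 0.672, 0.0], [-0.001, 0.002, -1.0]]
contact_force: [5.4, 1.8, -4.6]
grip_width: 0.151
finger_force: 30.0
```

```bash
python3 - <<'E'
from sub import *
n=np.mean([r.camera('top')[0].astype(float) for _ in range(3)],0)
print(both(n,321)); s=r.sense();print(s['position'],s['contact_force'])
E
```

```text
(np.float64(-0.0018215847441661955), np.float64(-0.0004769216936616371), np.float64(-0.0013446630505045583), array([ 0.,  0.,  0.,  8., 33., 12.,  0.,  0.,  0.]), array([ 0.,  0.,  0., 16., 35.,  0.,  0.,  0.,  0.]))
[0.5138 0.0722 0.0728] [ 5.5787  1.4685 -4.4053]
```

>>> drive_tool(
  commands=[
    [[0, 0, 0, 0.005, 0.0045, 0, 0], [0, 0, 0, 0.005, 0.0045, 0, 0]],
  ],
)

```text
time: 17.05
position: [0.5138, 0.0729, 0.0728]
ee_rot: [[-0.672, 0.74, 0.002], [0.74, 0.672, -0.0], [-0.001, 0.001, -1.0]]
contact_force: [5.2, -0.5, -4.5]
grip_width: 0.153
finger_force: 30.0
```

>>> drive_tool(
  commands=[
    [[0, 0, 0.092, -0.001, 0.034, 0, 0], [0, 0, 0.183, -0.005, 0.067, 0, 0], [0, 0, 0.275, -0.011, 0.1, 0, 0], [0, 0, 0.367, -0.019, 0.133, 0, 0], [0, 0, 0.458, -0.03, 0.164, 0, 0], [0, 0, 0.55, -0.043, 0.195, 0, 0], [0, 0, 0.642, -0.058, 0.225, 0, 0], [0, 0, 0.733, -0.075, 0.254, 0, 0], [0, 0, 0.825, -0.095, 0.282, 0, 0], [0, 0, 0.917, -0.116, 0.308, 0, 0], [0, 0, 0.945, -0.122, 0.317, 0, 0], [0, 0, 0.945, -0.122, 0.317, 0, 0]],
  ],
)

```text
time: 18.05
position: [0.5512, 0.0882, 0.0729]
ee_rot: [[0.006, 1.0, 0.001], [1.0, -0.006, 0.001], [0.001, 0.001, -1.0]]
contact_force: [2.7, 5.5, -0.3]
grip_width: 0.151
finger_force: 30.1
```

```bash
python3 - <<'E'
from sub import *
n=np.mean([r.camera('top')[0].astype(float) for _ in range(4)],0)
print(both(n,321)); s=r.sense();print(s['position'],s['contact_force'],s['ee_rot'])
E
```

```text
(np.float64(-0.0016279271019394807), np.float64(-0.0004527033596012502), np.float64(-0.0011752237423382304), array([ 0.,  0.,  0., 12., 39., 13.,  0.,  0.,  0.]), array([ 0.,  0.,  0., 16., 35.,  0.,  0.,  0.,  0.]))
[0.5513 0.0882 0.0729] [ 3.404   4.8377 -0.9345] [[ 0.005   1.      0.001 ]
 [ 1.     -0.005   0.0008]
 [ 0.0008  0.001  -1.    ]]
```

The carriage is within about 1 mm of the mark with the clamp home. I'll release and rise.

>>> drive_tool(
  commands=[
    [[0, 0, 0, 0, 0, 0, 44], [0, 0, 0, 0, 0, 0, 44], [0, 0, 0, 0, 0, 0, 44], [0, 0, 0, 0, 0, 0, 44], [0, 0, 0, 0, 0, -0.2, 44], [0, 0, 0, 0, 0, -0.5, 44], [0, 0, 0, 0, 0, -0.95, 44], [0, 0, 0, 0, 0, -0.95, 44]],
  ],
)

```text
time: 18.92
position: [0.5532, 0.0878, 0.1918]
ee_rot: [[0.007, 1.0, 0.006], [1.0, -0.007, 0.001], [0.001, 0.006, -1.0]]
contact_force: [2.3, 0.3, 0.9]
grip_width: 0.499
finger_force: 0.0
```

>>> drive_tool(
  commands=[
    [[0, 0, 0, 0, 0, -0.98, 60], [0, 0, 0, 0, 0, -0.98, 60], [0, 0, 0, 0, 0, -0.98, 60], [0, 0, 0, 0, 0, -0.98, 60]],
  ],
)

```text
time: 19.25
position: [0.5542, 0.088, 0.3118]
ee_rot: [[0.007, 1.0, 0.012], [1.0, -0.007, 0.002], [0.002, 0.012, -1.0]]
contact_force: [-0.2, -0.3, 0.5]
grip_width: 0.679
finger_force: 0.0
```

>>> drive_tool(
  commands=[
    [[0, 0, 0.98, 0, 0, -0.98, 70], [0, 0, 0.98, 0, 0, -0.98, 70], [0, 0, 0.98, 0, 0, -0.98, 70], [0, 0, 0.98, 0, 0, -0.98, 70], [0, 0, 0.98, 0, 0, -0.98, 70], [0, 0, 0.98, 0, 0, -0.98, 70], [0, 0, 0.98, 0, 0, -0.98, 70]],
  ],
)

```text
time: 19.83
position: [0.5506, 0.0875, 0.4213]
ee_rot: [[0.705, 0.71, -0.001], [0.71, -0.705, -0.0], [-0.001, -0.001, -1.0]]
contact_force: [0.9, -0.8, -0.1]
grip_width: 0.799
finger_force: 0.0
```

>>> drive_tool(
  commands=[
    [[0, 0, 0.98, -0.92, 0.5, 0, 70], [0, 0, 0.98, -0.92, 0.5, 0, 70], [0, 0, 0.98, -0.92, 0.5, 0, 70], [0, 0, 0.98, -0.92, 0.5, 0, 70], [0, 0, 0.98, -0.92, 0.5, 0, 70], [0, 0, 0.98, -0.92, 0.5, 0, 70], [0, 0, 0.98, -0.92, 0.5, 0, 70]],
  ],
)

```text
time: 20.42
position: [0.5159, -0.0336, 0.4212]
ee_rot: [[1.0, 0.021, -0.001], [0.021, -1.0, 0.0], [-0.001, -0.0, -1.0]]
contact_force: [0.3, 0.4, -0.0]
grip_width: 0.792
finger_force: 0.0
```

```bash
python3 - <<'E'
from sub import *
lines('l4.png'); n=np.mean([r.camera('top')[0].astype(float) for _ in range(3)],0)
try: print(both(n,321)); print(bs(r.camera('side')[0]))
except Exception as e: print(e)
im,d=r.camera('top')
for c in('top','side'):
    im,d=r.camera(c); i=im.astype(int); m=((i[:,:,0]-np.maximum(i[:,:,1],i[:,:,2]))>50).astype(np.uint8)
    n_,l,st,ce=cv2.connectedComponentsWithStats(m)
    for k in range(1,n_):
        P=atz(c,*ce[k],.31)
        if abs(P[0]-.4815)<.04 and abs(P[1]+.153)<.04: print('knob',c,ce[k],P,st[k,4])
s=r.sense();print(np.array(s['ee_rot']).T@(np.array([.4815,-.153,.291])-s['position'])/.12)
E
```

```text
side red h 0.051 [315.64 225.83] press xy [-0.0425 -0.0007] 10
side red h 0.025 [321.53 232.5 ] press xy [-0.0631 -0.0001] 4
side stone [0.0001 0.0031] 20
20.5167 [ 0.5161 -0.0331  0.4214] yaw 1.631218472945669 [ 1.0259 -0.2124  0.2103] [0.0299 0.0037 0.0309]
(np.float64(-0.009862804467993695), np.float64(-0.004712435363787851), np.float64(-0.005150369104205845), array([0., 0., 0., 1., 1., 0., 0., 1., 3.]), array([ 0.,  0.,  0.,  8., 18.,  0.,  0.,  5.,  6.]))
[0.     0.0029]
knob top [348.6842 213.8158] [ 0.4808 -0.154   0.31  ] 38
knob side [338.9882 152.5765] [ 0.4848 -0.1531  0.31  ] 85
[-0.3154  0.9931  1.0901]
```

View pics/l4.png

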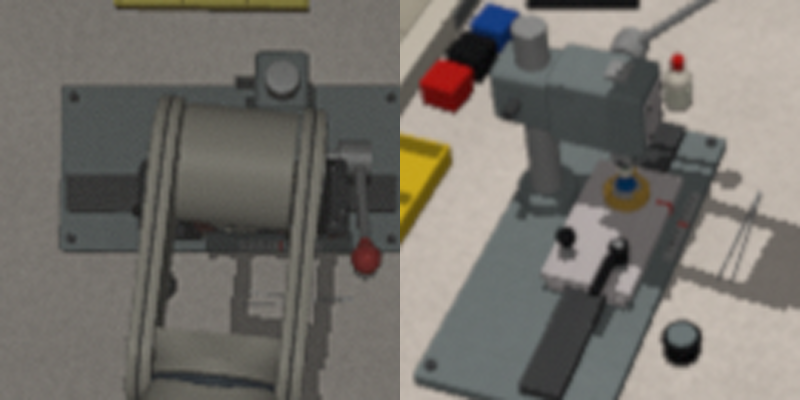

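The side view confirms it: the carriage line (316,226) and zero line (322,233) agree within 1 mm, the lever is home and the stone is under the foot. Next is the press knob, at (0.482,-0.153,0.310).

>>> drive_tool(
  commands=[
    [[0, 0, 0.02, -0.31, 0.995, 0, 70], [0, 0, 0.02, -0.31, 0.995, 0, 70], [0, 0, 0.02, -0.31, 0.995, 0, 70], [0, 0, 0.02, -0.31, 0.995, 0, 70], [0, 0, 0.02, -0.31, 0.995, 0, 70]],
  ],
)

```text
time: 21.28
position: [0.4814, -0.155, 0.4219]
ee_rot: [[1.0, 0.005, 0.0], [0.005, -1.0, 0.0], [0.0, -0.0, -1.0]]
contact_force: [0.4, 0.3, 0.2]
grip_width: 0.795
finger_force: 0.0
```

>>> drive_tool(
  commands=[
    [[0, 0, 0, 0, 0, 0.3, 70], [0, 0, 0, 0, 0, 0.6, 70], [0, 0, 0, 0, 0, 0.8, 70], [0, 0, 0, 0, 0, 1.0, 70], [0, 0, 0, 0, 0, 1.0, 70], [0, 0, 0, 0, 0, 1.0, 70]],
  ],
)

```text
time: 21.78
position: [0.4818, -0.1522, 0.3014]
ee_rot: [[1.0, 0.01, -0.002], [0.01, -1.0, 0.001], [-0.002, -0.001, -1.0]]
contact_force: [0.3, -0.3, 0.0]
grip_width: 0.797
finger_force: 0.0
```

```bash
python3 - <<'E'
from sub import *
s=r.sense();print(s['position'],s['contact_force'],s['ee_rot'][0],np.array(s['ee_rot']).T@(np.array([.482,-.1532,.291])-s['position'])/.12)
E
```

```text
[ 0.4818 -0.1522  0.3014] [ 0.3122 -0.29    0.0198] [ 1.      0.0097 -0.0022] [0.0014 0.0086 0.0865]
```

>>> drive_tool(
  commands=[
    [[0, 0, 0, 0, 0.008, 0.085, 55], [0, 0, 0, 0, 0.008, 0.085, 45], [0, 0, 0, 0, 0.008, 0.085, 36], [0, 0, 0, 0, 0.008, 0.085, 30], [0, 0, 0, 0, 0.008, 0.085, 20], [0, 0, 0, 0, 0.008, 0.085, 10], [0, 0, 0, 0, 0.008, 0.085, 0], [0, 0, 0, 0, 0.008, 0.085, 0]],
  ],
)

```text
time: 22.45
position: [0.4822, -0.1535, 0.2922]
ee_rot: [[1.0, 0.008, 0.001], [0.008, -1.0, 0.002], [0.001, -0.002, -1.0]]
contact_force: [-0.9, 5.6, 2.3]
grip_width: 0.349
finger_force: 30.0
```

>>> drive_tool(
  commands=[
    [[0, 0, 0, -0.044, 0, 0.046, 0], [0, 0, 0, -0.086, 0, 0.094, 0], [0, 0, 0, -0.126, 0, 0.144, 0], [0, 0, 0, -0.163, 0, 0.196, 0], [0, 0, 0, -0.198, 0, 0.249, 0], [0, 0, 0, -0.231, 0, 0.303, 0], [0, 0, 0, -0.261, 0, 0.36, 0], [0, 0, 0, -0.289, 0, 0.417, 0], [0, 0, 0, -0.314, 0, 0.475, 0], [0, 0, 0, -0.336, 0, 0.535, 0], [0, 0, 0, -0.336, 0, 0.535, 0], [0, 0, 0, -0.336, 0, 0.535, 0]],
  ],
)

```text
time: 23.45
position: [0.4417, -0.1538, 0.2278]
ee_rot: [[1.0, 0.008, 0.0], [0.008, -1.0, 0.002], [0.0, -0.002, -1.0]]
contact_force: [-1.0, 6.5, 6.2]
grip_width: 0.347
finger_force: 30.0
```

```bash
cat > knob.py <<'E'
from sub import *
def knob(f):
    t=[]
    for c,(x0,y0) in(('top',(280,150)),('side',(270,130))):
        im,d=r.camera(c); i=im.astype(int); m=((i[:,:,0]-np.maximum(i[:,:,1],i[:,:,2]))>45).astype(np.uint8)
        n_,l,st,ce=cv2.connectedComponentsWithStats(m)
        for k in range(1,n_):
            P=px(c,*ce[k],d)
            if P is not None and abs(P[0]-.45)<.06 and abs(P[1]+.153)<.05 and P[2]>.1: print('knob',c,ce[k],P,st[k,4])
        t.append(cv2.resize(im[y0:y0+120,x0:x0+100,::-1],(400,480),interpolation=cv2.INTER_CUBIC))
    cv2.imwrite('pics/'+f,np.hstack(t))
    s=r.sense();print(s['time'],s['position'],s['contact_force'],s['moment'],s['grip_width'],s['ee_rot'][0])
E
python3 -c "
from knob import *
knob('k1.png')"
```

```text
23.55 [ 0.4418 -0.1538  0.228 ] [-1.4065  5.1517  5.6936] [1.0357 0.082  0.0243] 0.34959560025500586 [1.     0.0077 0.0005]
```

View pics/k1.png

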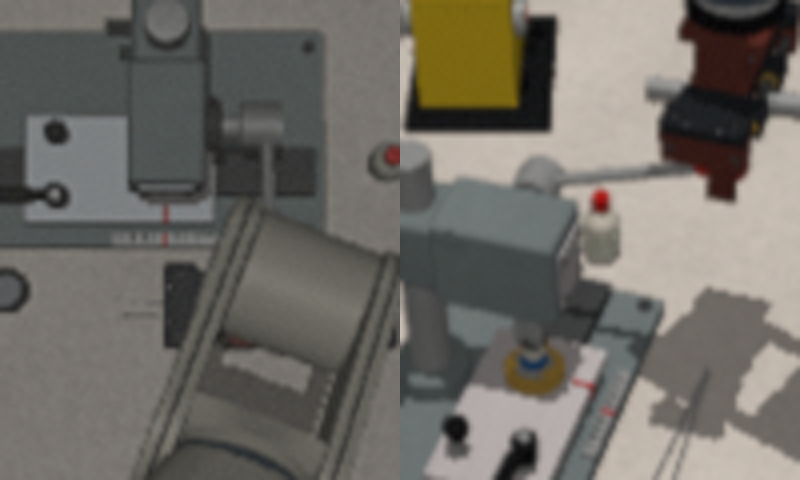

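The lever follows the hand; the foot is just above the stone and the red lines are aligned at (165,205)/(165,240). I'll continue to 0.68 rad.

>>> drive_tool(
  commands=[
    [[0, 0, 0, -0.011, 0, 0.034, 0], [0, 0, 0, -0.022, 0, 0.068, 0], [0, 0, 0, -0.031, 0, 0.102, 0], [0, 0, 0, -0.039, 0, 0.136, 0], [0, 0, 0, -0.047, 0, 0.171, 0], [0, 0, 0, -0.055, 0, 0.206, 0], [0, 0, 0, -0.06, 0, 0.234, 0], [0, 0, 0, -0.064, 0, 0.262, 0], [0, 0, 0, -0.068, 0, 0.29, 0], [0, 0, 0, -0.071, 0, 0.318, 0], [0, 0, 0, -0.071, 0, 0.318, 0], [0, 0, 0, -0.071, 0, 0.318, 0]],
  ],
)

```text
time: 24.55
position: [0.4333, -0.1539, 0.1902]
ee_rot: [[1.0, 0.008, 0.001], [0.008, -1.0, 0.001], [0.001, -0.001, -1.0]]
contact_force: [-2.0, 7.9, 10.5]
grip_width: 0.35
finger_force: 30.0
```

```bash
python3 - <<'E'
from knob import *
knob('k2.png')
im,d=r.camera('side'); cv2.imwrite('pics/k3.png',np.hstack([cv2.resize(im[190:240,285:325,::-1],(440,550),interpolation=cv2.INTER_CUBIC),cv2.resize(im[140:210,300:326,::-1],(204,550)) ,cv2.resize(im[140:210,326:352,::-1],(204,550))][0:1]+[cv2.resize(im[130:210,300:352,::-1],(357,550))]))
E
```

```text
24.65 [ 0.4333 -0.1539  0.1902] [-2.5142  7.3151 10.3284] [ 1.1287  0.3138 -0.077 ] 0.3491718105542961 [1.     0.0076 0.0005]
```

View pics/k3.png

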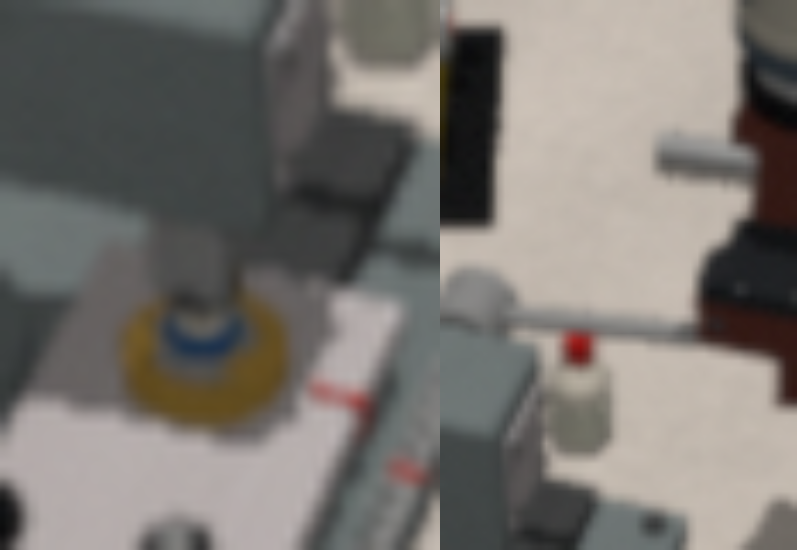

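The pad sits on the stone, and the knob is 102 mm below rest at about 10.5 N. That matches roughly 5 mm of push. I'll hand in while holding it there.

```bash
python3 -c "
from rig import r
print(r.job_done())"
```

```text
the job is handed in; nothing more can be done
None
```

The job is handed in with the carriage at the mark (within about 1 mm), the clamp home, and the press lever held at about 0.68 rad (roughly 5 mm foot push, worked out from knob travel and force because the green band was too small to see). On the way, a wrong move pushed the locked clamp lever past home with about 60 N of sideways force and dragged the carriage 8.5 mm, so I reopened, reset and relocked it.

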